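Hold the dial sight over the watch that is due

TASK

Two watches are clamped in holders on the watchmaker's bench; the red marker stands beside the one due for checking, the green one beside the one already done. Pick the brass dial sight up by its black grip, carry it over the rack of jars and finish still holding it, level and still, about 1 cm above the glass of the red-marked watch: lens centred on the dial, arm pointing the same way as the winding crown and the brass end of its holder. Never touch either watch or holder, and leave the markers, the jars and everything else on the bench where they are.

Things in the scene. Friction and masses are not known exactly. Their poses are not given: they have to be found in the camera images.
- sight: Loose brass dial sight, 120 g, flat on the bench right (-y) of the rack. Lens ring 54 mm diameter, 8 high; flat arm 12 wide, 6 thick runs along +x to a heavy foot 34 x 34 x 8 centred 75 mm from the lens centre, under an upright black grip 22 (x) x 16 (y) mm, top 70 mm above the underside. Origin: lens centre, underside; x from lens to grip, z up.
- sight_grip (a point): Point on the axis of the sight's black grip to take hold of from above: 75 mm from the lens centre along the sight's x, 58 mm above its underside, 12 mm below the grip's top. Axes as the sight's.
- holder_a: Dark steel holder, fixed, left of the rack and nearer it; base 70 (x) x 58 (y) x 14 mm; two aluminium jaws clamp a steel watch, 38 mm diameter, white dial, glass (the highest point) 31 mm above the bench. Brass crown points along +x (so does the base's brass end strip), to 25 mm from the dial centre, 22 mm above the bench. Origin: centre of the underside, under the dial centre; z up.
- holder_b: A second holder with a watch, exactly like holder_a, farther to the robot's left.
- dial_a (a point): Centre of the glass of the watch in holder_a, 31.5 mm above the bench; axes as the holder's.
- dial_b (a point): Centre of the glass of the watch in holder_b, 31.5 mm above the bench; axes as the holder's.
- tag_red: Loose red plastic marker, a disc of 24 mm diameter with a small knob, 18 mm high in all. It stands on the bench about 58 mm from the dial centre of one of the holders, on the robot's side: that watch is due for checking. Origin: centre of the underside.
- tag_green: Loose green marker of the same shape beside the other holder: that watch is done.
- rack: Fixed low wooden rack, 420 mm (x) x 78 mm (y), walls 35 mm high, floor 6 mm, that crosses the bench between the sight and the holders and carries three jars. Origin: centre of the underside; x along its length.
- jar0: Loose glass jar in the rack, at its robot end: 58 mm diameter (lid 61 mm), 93 mm high to the top of its brass knob; the top is 99 mm above the bench. Origin: centre of its underside.
- jar1: The same jar in green glass, in the middle of the rack.
- jar2: The same jar in amber glass, at the rack's far end.
- blower: Loose red rubber-look dust blower standing on its base at the back left of the bench, 66 mm diameter, 100 mm high. Origin: centre of its underside.
- partsbox: Loose blue parts box with a clear lid, 70 x 95 x 36 mm, at the back right. Origin: centre of its underside.

How it is judged (in metres and radians):
On the way, in this order (a step that is already met when the one before it is completed fails the run):
1. the sight is picked up in the gripper (height (world z) of sight above 0.03 m and contact force between the fingers and sight above 1 N), for 0.1 s.
2. the sight passes above the rack of jars (height (world z) of sight above 0.09 m and y of sight in the frame of rack between -0.06 and 0.06 m and x of sight in the frame of rack between -0.24 and 0.24 m), for 0.02 s.
At the end, for the whole second after the job is handed in: The fingers hold the sight, still and free of all else, over the red-marked watch: lens within 7 mm of the dial centre, underside 4 to 18 mm above the glass, arm within 0.2 rad of the crown's direction, tilt under 0.12 rad (((horizontal distance between tag_red and dial_a below 0.09 m and horizontal distance between sight and dial_a below 0.007 m and z of sight in the frame of dial_a between 0.004 and 0.018 m and angle between the x axis of sight and the x axis of holder_a, either way round below 0.2 rad and x of sight_grip in the frame of holder_a above 0.05 m) or (horizontal distance between tag_red and dial_b below 0.09 m and horizontal distance between sight and dial_b below 0.007 m and z of sight in the frame of dial_b between 0.004 and 0.018 m and angle between the x axis of sight and the x axis of holder_b, either way round below 0.2 rad and x of sight_grip in the frame of holder_b above 0.05 m)) and angle between sight's own z axis and vertical below 0.12 rad and linear speed of sight below 0.02 m/s and contact force between the fingers and sight above 1 N and contact force between sight and holder_a below 0.05 N and contact force between sight and holder_b below 0.05 N and contact force between sight and rack below 0.05 N and contact force between sight and tag_red below 0.05 N and contact force between sight and tag_green below 0.05 N); the arm keeps its last pose, push and grip.
It fails at once if a watch or holder is touched (contact force between any of the fingers, the arm, sight and holder_a above 0.5 N or contact force between any of the fingers, the arm, sight and holder_b above 0.5 N).
It fails at once if a marker is moved (distance of any of tag_red, tag_green from where it was at the start of the episode above 0.015 m).
It fails at once if a jar is moved or tipped (distance of any of jar0, jar1, jar2 from where it was at the start of the episode above 0.02 m or angle between any of jar0, jar1, jar2's own z axis and vertical above 0.3 rad).
It fails at once if the blower or the parts box is moved (distance of any of blower, partsbox from where it was at the start of the episode above 0.02 m).
It also fails if it takes over 42 s, if anything falls off the work surface, if the arm or the gripper's body presses on something with over 40 N, if the wrist force passes 120 N, or if a joint passes its speed limit or range.

ROBOT

A 6-joint arm with a two-finger parallel gripper is mounted at the origin on the work surface. World frame = base frame: x ahead of the robot, y to its left, z up, the work surface at z = 0. Lengths are in mm, angles in rad, forces in N, time in s.
With the tool pointing down it reaches from about 325 to 900 mm from the base axis. Payload 3.5 kg.
Tool frame: the origin (TCP) lies where the fingers leave the gripper's body, on its centre line; the fingertips stand 73 mm ahead of it and the grasp point (between the pads) lies 54 mm ahead of it (env.grasp_offset is the distance from the TCP to the grasp point, in mm); z points along the fingers, y is the line along which they close (so a half turn about z gives the same grasp; the last joint's range is limited). The gripper opens to 85 mm and grips with 20 to 120 N. Pads are 22 mm wide; open, the fingers measure 114 mm over their backs; the gripper's body (76 mm by 85 mm) begins 54 mm behind the grasp point. The pads swing forward as they close: fully open they stand 13 mm farther back than shut.
Start: joints at [-1.307, 0.276, -0.026, 1.268, 0, 1.467], TCP at [224.132, -583.427, 303.913] pointing down, gripper open.
Joint ranges: [-3.12, 3.12], [-0.85, 1.88], [-1.08, 1.24], [-1.95, 2.15], [-1.57, 1.53], [-3.14, 3.14]. Speed limits (rad/s): [2.57, 2.57, 3.14, 3.14, 3.14, 3.14].

INTERFACE

Orientations are given as a rotation vector (axis times angle).
In Python, from cell import env gives the robot as it stands. Calls block until the motion is done:
- env.move_to(position, orientation): joint-space move of the TCP to a pose.
- env.move_linear(position, frame=None, vel=150, guard=None): straight line of the TCP; frame=None keeps the orientation; vel is the mean speed in mm/s. With guard (N) it stops when the force on the tool has changed by that much, and returns True; else False.
- env.move_j(angles): joint-space move.
- env.open_gripper() and env.grasp(f_grip=None): open the fingers fully, or close them until they stop; f_grip is the grip in N (None keeps the last).
- env.dwell(seconds).
- env.inverse_kinematics(position, orientation): joint angles nearest the present ones, or None.
- env.get_state(): the state.
- env.camera(name): name is "side" or "top"; returns the picture (384x512x3 uint8, blue, green, red); there is no depth.
- env.camera_info(name): a dict with "intrinsics" (3x3 intrinsics, pixels), "k1" (the pictures are not rectified: a ray, as slopes to the right and down, at radius r is drawn at 1 + k1 r^2 times it, then the intrinsics apply), "R" (3x3) and "t" (3): a world point X has camera coordinates R X + t. Camera axes: x right, y down, z forward; pixel columns grow to the right and rows downward; lengths in mm; the calibration is good to about 2 mm. A picture is of the moment at which its call begins. camera_info takes no time and is no camera call.
A pose or a line that the arm cannot do raises env.IKError and nothing moves.
- env.close_job(): hands the job in; it is judged then, once.
Trained networks look in the newest picture that a camera, given by its name, has taken for a name from the list of things; names that differ only in an ending like _2 or _b are one class to them, and where a whole thing is asked for, a point or a joint stands for the part that bears it (a point fixed in the world has none). Each returns a list of dicts, best first, with "confidence" (0 to 1); they miss things now and then, are a little off and sometimes report something else, mostly with a low value. They report only what shows in the picture. A call takes as long as a camera call.
- env.boxes_of(target, camera): "position" ([x, y, z] in mm, in the coordinates of the camera as it stood for that picture, good to about 4 mm: the middle of the surface that is visible of it).
- env.trace(target, camera): "mask" (384x512 bool, what is visible of it).
- env.pinpoint(target, camera): "position" ([x, y, z] in mm, in the coordinates of the camera as it stood for that picture, good to about 4 mm: a listed point, or the origin of a listed thing).
The state is a dict: "time": time; "joints": joint angles; "joint_vel": joint speeds; "effort": joint torques, N m; "position": TCP position; "tcp_rot": TCP orientation; "contact_force": force on the tool from outside, world axes, zero at the start; "ft_torque": the same for the moment, N m; "finger_gap": finger opening in mm; "finger_force": force on a finger pad.
Only numpy, scipy, OpenCV 4.12 (cv2) and the standard library are available. Lean on these libraries where they do the work, as an engineer would, in place of code of your own. Each camera call takes 0.05 s, during which the arm holds its last target. There are 200 camera calls.

## Working session

There is one attempt and no reset: what is moved stays moved. The work goes in short steps, each a Python script; the robot and the scene stay as the last script left them, time stands still between calls to the robot, and variables do not carry over. Pictures are saved under pics/ and viewed, at most 10 in all, crops included, and the job is handed in when it is done.

```bash
ls; mkdir -p pics; python3 - <<'E'
from cell import env
import cv2, numpy as np
for c in ("top","side"):
    cv2.imwrite(f"pics/{c}0.png",env.camera(c)); i=env.camera_info(c)
    R,t=np.array(i["R"]),np.array(i["t"]); print(c,i["intrinsics"],i["k1"],(-R.T@t).round(0))
    for n in "sight sight_grip dial_a dial_b holder_a tag_red tag_green rack jar0 jar1 jar2 blower partsbox".split():
        for d in env.pinpoint(n,c)[:3]:
            print(n,(R.T@(np.array(d["position"])-t)).round(1),round(d["confidence"],2))
print(env.get_state()["time"],env.get_state()["tcp_rot"])
E
```

```text
cell.py
pics
top [[421.99171477   0.         247.61683934]
 [  0.         421.99171477 194.00074405]
 [  0.           0.           1.        ]] -0.11666578022556932 [ 477.   13. 1161.]
sight [ 522.2 -202.8   -2.9] 0.8
sight_grip [ 518.2 -284.    57.1] 0.64
dial_a [515.9 135.2  29.8] 0.94
dial_a [499.4 368.   27.1] 0.7
dial_a [ 7.487e+02 -2.508e+02  6.000e-01] 0.29
dial_b [515.9 135.2  29.8] 0.94
dial_b [499.4 368.   27.1] 0.7
dial_b [ 7.487e+02 -2.508e+02  6.000e-01] 0.29
holder_a [500.9 368.6  -3.6] 0.66
holder_a [511.5 133.4  -0.8] 0.6
tag_red [499.2 365.4  28.2] 0.39
tag_green [460.7 136.1  -1. ] 0.48
rack [ 5.553e+02 -9.040e+01  4.000e-01] 0.98
jar0 [405.2 -93.    6.1] 0.86
jar0 [677.  -95.5   3.4] 0.78
jar0 [540.5 -92.    5.3] 0.77
jar1 [405.2 -93.    6.1] 0.86
jar1 [677.  -95.5   3.4] 0.78
jar1 [540.5 -92.    5.3] 0.77
jar2 [405.2 -93.    6.1] 0.86
jar2 [677.  -95.5   3.4] 0.78
jar2 [540.5 -92.    5.3] 0.77
blower [716.7 253.4  -3. ] 0.66
partsbox [ 7.456e+02 -2.460e+02 -3.000e-01] 0.56
side [[356.62929076   0.         256.64167158]
 [  0.         356.62929076 191.99349032]
 [ 
[... 335 characters left out ...]
 1.9] 0.73
holder_a [719.8 251.6  -2.5] 0.55
tag_red [446.5 365.5  -1.6] 0.48
tag_red [404.5 -83.    4.1] 0.41
tag_green [ 522.7 -205.2    1.2] 0.62
tag_green [461.7 137.8  -2.3] 0.49
rack [ 5.548e+02 -9.080e+01  2.000e-01] 0.81
rack [538.9 -90.3   8.9] 0.34
jar0 [407.  -83.3   6.2] 0.92
jar0 [537.9 -89.5   8.1] 0.71
jar0 [679.5 -88.1   6.9] 0.65
jar1 [407.  -83.3   6.2] 0.92
jar1 [537.9 -89.5   8.1] 0.71
jar1 [679.5 -88.1   6.9] 0.65
jar2 [407.  -83.3   6.2] 0.92
jar2 [537.9 -89.5   8.1] 0.71
jar2 [679.5 -88.1   6.9] 0.65
blower [720.1 255.1  -1.1] 0.86
partsbox [ 743.6 -246.5   -0. ] 0.69
partsbox [ 5.569e+02 -9.090e+01  5.000e-01] 0.16
1.4 [-3.08886634e+00 -5.72922336e-01  6.44786065e-05]
```

View pics/top0.png

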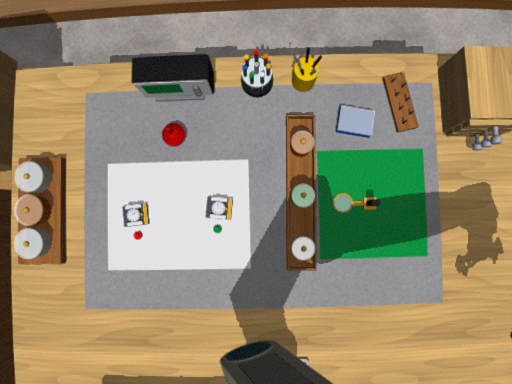

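View pics/side0.png

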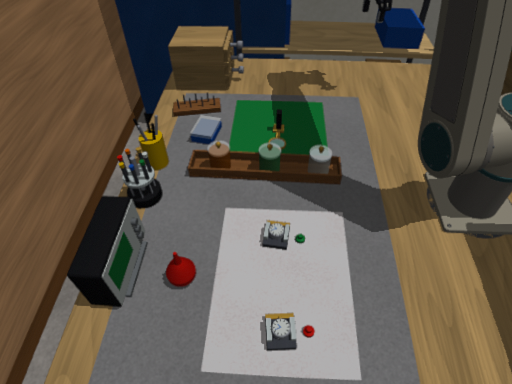

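The red marker (top px 138,235; side px 308,331) is by holder_b, the left one. Its brass end (top px ~148,213) points to about −y, and the sight's arm (px 343→370, 203) points the same way. I'll zoom in to get precise poses.

```bash
python3 - <<'E'
import cv2, numpy as np
T=cv2.imread("pics/top0.png");S=cv2.imread("pics/side0.png")
def cr(I,x,y,w=50,h=37): return cv2.resize(I[y:y+h,x:x+w],(400,296),interpolation=cv2.INTER_CUBIC)
cv2.imwrite("pics/m.png",np.vstack([np.hstack([cr(T,112,196),cr(S,258,308)]),np.hstack([cr(T,331,185),cr(S,254,106)])]))
E
```

```text
(no output)
```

View pics/m.png

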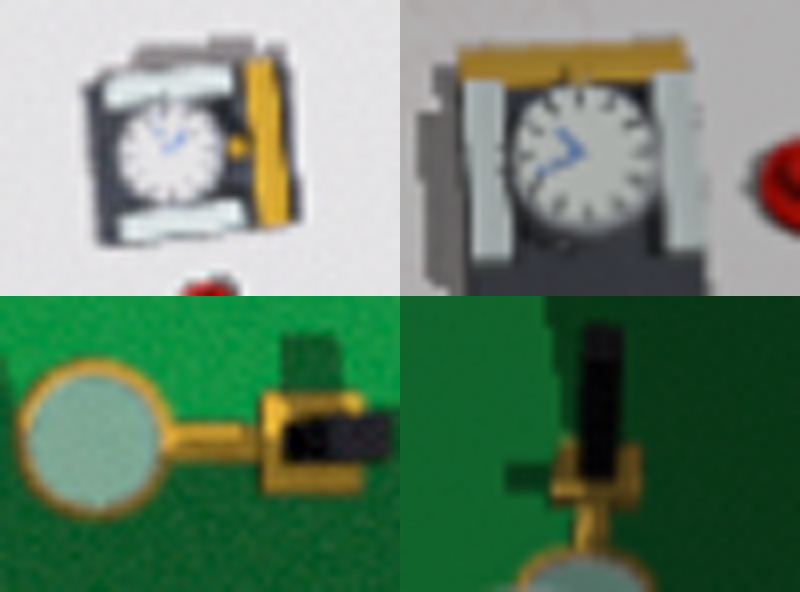

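```bash
cat >h.py <<'E'
from cell import env
import cv2, numpy as np
from scipy.spatial.transform import Rotation as Ro
def unproj(c,uv,z):
    i=env.camera_info(c);R,t=np.array(i["R"]),np.array(i["t"])
    K=np.array(i["intrinsics"])
    s=cv2.undistortPoints(np.array([[uv]],float),K,np.array([i["k1"],0,0,0.]))[0,0]
    d=R.T@np.array([*s,1]);o=-R.T@t
    return o+d*(z-o[2])/d[2]
def crop(c,x0,y0,u,v,z): return unproj(c,(x0+(u+.5)/8-.5,y0+(v+.5)/8-.5),z)
E
python3 - <<'E'
from h import *
p=lambda n,x:print(n,x.round(1))
W=lambda u,v,z:crop("top",112,196,u,v,z)
V=lambda u,v,z:crop("side",258,308,u,v,z)
S=lambda u,v,z:crop("top",331,185,u,v,z)
Q=lambda u,v,z:crop("side",254,106,u,v,z)
p("dialT",W(171,151,30));p("dialS",V(183,157,30))
ang=lambda a,b:print("ang",np.arctan2(*(b-a)[[1,0]]).round(3))
ang(W(105,80,28),W(228,68,28));ang(W(120,212,28),W(245,203,28));ang(W(171,151,30),W(238,148,22));ang(W(88,92,14),W(103,240,14))
ang(V(92,260,28),V(85,82,28));ang(V(285,42,14),V(58,52,14))
p("lensT",S(94,142,8));p("footT",S(313,147,8));p("gripbaseT",S(304,142,10));p("griptopT",S(388,139,70))
ang(S(94,142,8),S(313,147,8))
p("footS",Q(197,174,8));p("grip topS",Q(203,33+0,70))
E
```

```text
dialT [502.5 366.1  30. ]
dialS [501.4 368.6  30. ]
ang -1.497
ang -1.518
ang -1.534
ang -3.043
ang -1.492
ang 0.097
lensT [ 523.8 -205.9    8. ]
footT [ 520.2 -281.2    8. ]
gripbaseT [ 522.  -277.7   10. ]
griptopT [ 519.9 -290.    70. ]
ang -1.617
footS [ 518.5 -277.7    8. ]
grip topS [ 518.2 -285.1   70. ]
```

```bash
cat >>h.py <<'E'
def ori(yaw,s=1):  # tool down, tool y along s * sight y
    y=s*np.array([-np.sin(yaw),np.cos(yaw),0]);z=np.array([0,0,-1.]);
    return Ro.from_matrix(np.c_[np.cross(y,z),y,z]).as_rotvec()
E
python3 - <<'E'
from h import *
g=env.grasp_offset;print(g)
for s in (1,-1):
    print(s,env.inverse_kinematics([519.5,-280.5,58+g],ori(-1.617,s)),env.inverse_kinematics([508,293,99.5+g],ori(-1.49,s)))
s=min((1,-1),key=lambda s:abs(env.inverse_kinematics([508,293,99.5+g],ori(-1.49,s))[5]))
print("use",s)
o=ori(-1.617,s)
env.move_to([519.5,-280.5,200+g],o)
print(env.move_linear([519.5,-280.5,58+g],vel=120,guard=15))
cv2.imwrite("pics/pre.png",env.camera("side"))
env.grasp(90)
st=env.get_state();print(st["finger_gap"],st["finger_force"],st["contact_force"],st["position"])
env.move_linear([519.5,-280.5,135+58+g],vel=100)
st=env.get_state();print(st["finger_gap"],st["finger_force"],st["contact_force"],st["time"])
for c in("top","side"):
    I=env.camera(c);cv2.imwrite(f"pics/lift_{c}.png",I);i=env.camera_info(c);R,t=np.array(i["R"]),np.array(i["t"])
    for n in("sight","sight_grip"):
        for d in env.pinpoint(n,c)[:1]:print(c,n,(R.T@(np.array(d["position"])-t)).round(1),d["confidence"])
E
```

```text
53.900000000000006
1 [-0.60455685  0.38066777 -0.32261124  0.86751732  0.          1.01244315] [ 0.41295625  0.32795593 -0.2956278   0.94721261  0.          1.90295625]
-1 [-6.04556848e-01  3.80667773e-01 -3.22611237e-01  8.67517317e-01
 -4.44089210e-16 -2.12914950e+00] [ 0.41295625  0.32795593 -0.2956278   0.94721261  0.         -1.23863641]
use -1
False
15.12165965411356 88.14942240715027 [ 0.51978206 -0.76664778  1.81091635] [ 519.72860135 -280.634085    112.15377812]
14.78521819968322 87.75296688079834 [-1.16325508 -0.42850054 -1.26551905] 7.9333
top sight [ 524.  -204.4  130.6] 0.6
top sight_grip [ 520.5 -283.2  189.6] 0.69
side sight [ 522.8 -207.8  133.2] 0.63
side sight_grip [ 515.  -278.4  193. ] 0.68
```

```bash
python3 - <<'E'
from h import *
g=env.grasp_offset;o=ori(-1.49,-1)
env.move_linear([515,0,140+58+g],vel=200)
env.move_linear([508,292.5,140+58+g],frame=o,vel=200)
env.move_linear([508,292.5,65+58+g],vel=80)
env.dwell(.3)
st=env.get_state();print(st["finger_gap"],st["finger_force"],st["position"],st["time"])
for c in("top","side"):
    I=env.camera(c);cv2.imwrite(f"pics/hov_{c}.png",I);i=env.camera_info(c);R,t=np.array(i["R"]),np.array(i["t"])
    for n in("sight","sight_grip","dial_b"):
        for d in env.pinpoint(n,c)[:2]:print(c,n,(R.T@(np.array(d["position"])-t)).round(1),d["confidence"])
T=cv2.imread("pics/hov_top.png");S=cv2.imread("pics/hov_side.png")
def cr(I,x,y,w=50,h=37): return cv2.resize(I[y:y+h,x:x+w],(400,296),interpolation=cv2.INTER_CUBIC)
cv2.imwrite("pics/m2.png",np.vstack([np.hstack([cr(T,112,196),cr(S,258,308)]),np.hstack([cr(T,140,190),cr(S,258,276)])]))
E
```

```text
14.900686336387007 87.67273664474487 [508.21911935 292.60265908 177.33523804] 12.7833
top sight_grip [507.6 290.7 124. ] 0.46
top dial_b [518.4 137.3  29. ] 0.64
side sight [503.2 364.9  66.5] 0.6
side sight_grip [505.7 295.9 124.4] 0.97
side dial_b [506.4 369.5  36.2] 0.96
```

View pics/m2.png

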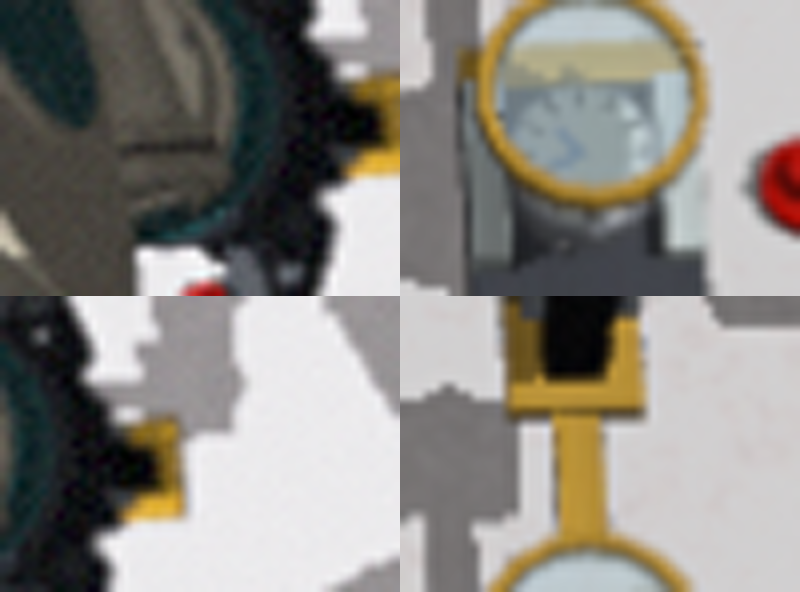

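View pics/hov_side.png

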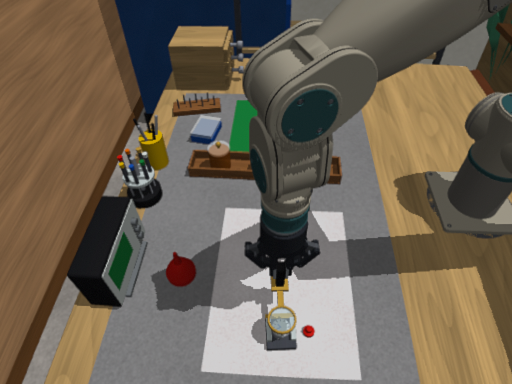

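```bash
python3 - <<'E'
from h import *
V=lambda u,v,z:crop("side",258,308,u-400,v,z).round(1)
F=lambda u,v,z:crop("side",258,276,u-400,v-296,z).round(1)
a,b=V(478,95,70),V(708,95,70);print("ring x",a,b,(a+b)/2)
print("ring +y edge",V(593,208,65.5)," lens y",V(593,208,65.5)[1]-27)
print("arm top",F(580,418,71.5),F(585,538,71.5),"foot near edge",F(508,415,65.5),F(642,415,65.5))
E
```

```text
ring x [527.1 370.4  70. ] [474.1 367.8  70. ] [500.6 369.1  70. ]
ring +y edge [500.  393.9  65.5]  lens y 366.9
arm top [504.8 312.3  71.5] [503.  343.1  71.5] foot near edge [522.3 309.4  65.5] [489.4 307.7  65.5]
```

```bash
python3 - <<'E'
from h import *
g=env.grasp_offset
env.move_linear([508.6,293.5,65+58+g],vel=30)
print(env.move_linear([508.6,293.5,42.5+58+g],vel=30,guard=8)); env.dwell(.5)
st=env.get_state();print(st["finger_gap"],st["finger_force"],st["position"],st["contact_force"],st["time"])
S=env.camera("side");i=env.camera_info("side");R,t=np.array(i["R"]),np.array(i["t"])
for n in("sight","sight_grip"):
    for d in env.pinpoint(n,"side")[:1]:print(n,(R.T@(np.array(d["position"])-t)).round(1))
cv2.imwrite("pics/fin.png",cv2.resize(S[276:346,250:325],(640,597),interpolation=cv2.INTER_CUBIC))
E
```

```text
False
14.72306942276979 87.67257571220398 [508.62385808 293.48958073 154.4630384 ] [ 0.26970547 -0.45426639 -0.71115696] 14.8333
sight [502.4 367.7  42.3]
sight_grip [506.  294.  103.9]
```

View pics/fin.png

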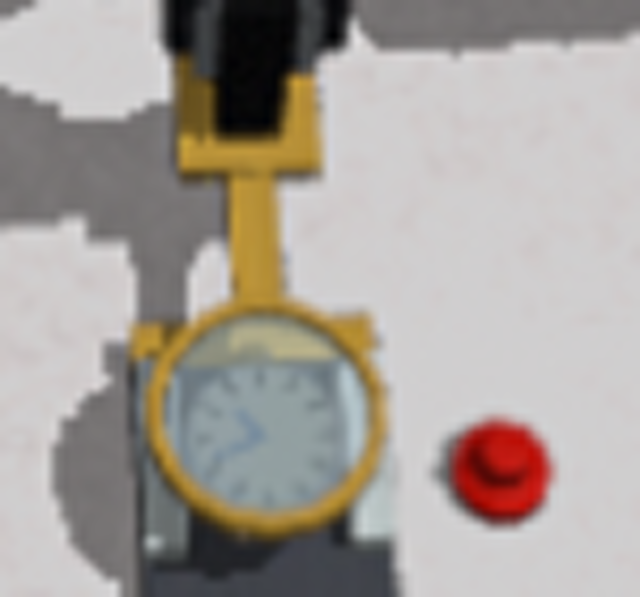

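The lens ring (px 268,415) sits over the dial (px 262,437). That vertical offset is what parallax gives for the lens height. The arm is in line with the holder and clear of the red marker (px 500,470), so I'm handing in.

```bash
python3 -c "
from cell import env
print(env.close_job())"
```

```text
the job is handed in; nothing more can be done
None
```

I handed the job in at about 15 s. The gripper is holding the sight still and level, about 11 mm above the red-marked watch (holder_b); the lens is within an estimated 2 mm of the dial centre and the arm points the crown's way, but no verdict came back.

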